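# Set the coffee cups on their matching saucers

## Robot

A 6-joint arm with a two-finger parallel gripper is mounted at the origin on the work surface. World frame = base frame: x ahead of the robot, y to its left, z up, the work surface at z = 0. Lengths are in m, angles in rad, forces in N, time in s.
With the tool pointing down it reaches from about 0.35 to 0.775 m from the base axis. Payload 7.3 kg.
Tool frame: the origin (TCP) lies at the centre of the arm's flange, where the gripper is bolted on; the fingertips stand 178 mm ahead of it and the grasp point (between the pads) lies 159 mm ahead of it; z points along the fingers, y is the line along which they close (so a half turn about z gives the same grasp; the last joint's range is limited). The gripper opens to 92 mm and grips with 3 to 60 N. Pads are 19 mm wide; open, the fingers measure 130 mm over their backs; the gripper's body (75 mm by 190 mm) begins 47 mm behind the grasp point.
Start: joints at [-1.444, 0.342, 1.524, -0, 1.275, -0.146], TCP at [0.141, -0.506, 0.405] pointing down, gripper open.
Joint ranges: [-2.53, 2.53], [-0.77, 2.02], [0.04, 2.7], [-1, 4.14], [0.28, 2.66], [-3.11, 3.11]. Speed limits (rad/s): [2.57, 2.57, 3.14, 3.14, 3.14, 3.14].

## Interface

Orientations are given as [roll, pitch, yaw] about the fixed x, y, z axes, in that order (R = Rz(yaw) Ry(pitch) Rx(roll)).
In Python, from cell import robot gives the robot as it stands.
- The arm moves only by the shell command python3 drive.py 'ROWS' [OPENING] [FORCE]. ROWS is a JSON list of rows, 1 to 8 of them, each of 6 numbers: dx, dy, dz in m, then a rotation vector rx, ry, rz in rad; each row shifts and turns the commanded pose from where the row before left it, along the tool's axes as they then stand; what a row does not reach is not made up. A row lasts 1/12 s, in which the tool goes at most 0.0417 m and 0.125 rad, less where a joint would pass 70% of its speed; a pose out of reach is approached as far as the arm can. OPENING is the finger opening in m, set as the command begins (- or left out keeps the last). The fingers move at their own pace and stop on an object; FORCE is the grip in N (left out, the last holds). Time passes only in rows, so rows that do not move let the fingers close. It prints the time, the measured TCP pose, the force, the opening and the grip force at its end.
- robot.observe(): the state, without advancing time (a new reading comes with each control period).
- robot.read_camera(name): name is "scene" or "top" or "wrist"; returns a dict with "image" (420x560x3 uint8, red, green, blue), "fx", "fy", "cx", "cy" (pixels), "pose" (4x4, takes a point from camera to world coordinates). Camera axes: x right, y down, z forward; pixel columns grow to the right and rows downward; lengths in m; the calibration is good to about 2 mm. A picture is of the moment at which its call begins. There is no depth.
- robot.hand_in(): hands the job in; it is judged then, once.
The state is a dict: "time": time; "qpos": joint angles; "qvel": joint speeds; "joint_efforts": joint torques, N m; "tool_pos": TCP position; "tool_rot": TCP orientation; "contact_force": force on the tool from outside, world axes, zero at the start; "torque": the same for the moment, N m; "opening": finger opening in m; "grip_force": force on a finger pad.
Only numpy, scipy, OpenCV 4.12 (cv2) and the standard library are available. Lean on these libraries where they do the work, as an engineer would, in place of code of your own. Each camera call takes 0.05 s, during which the arm holds its last target. There are 200 camera calls.

## Task

Lay the table for coffee: stand each of the four coloured cups (red, blue, green and yellow) upright in the middle of the saucer of its own colour, setting it down gently without tipping it over. Leave the saucers where they are, and do not disturb the white cup or the sugar pot.

Things in the scene. Friction and masses are not known exactly. Their poses are not given: they have to be found in the camera images.
- cup_red: Red straight-sided small coffee cup, open on top: 60 mm across from 16 mm above its foot up to the rim, 55 mm high, foot 44 mm across, wall 4 mm, 0.1 to 0.18 kg. A thin brass handle loop reaches 54 mm from the axis along the cup's +y, so fingers closing along its x clear it. Origin: centre of the underside, z up. Loose; stands on the table at the start at any yaw
- cup_blue: Blue straight-sided small coffee cup, open on top: 60 mm across from 16 mm above its foot up to the rim, 55 mm high, foot 44 mm across, wall 4 mm, 0.1 to 0.18 kg. A thin brass handle loop reaches 54 mm from the axis along the cup's +y, so fingers closing along its x clear it. Origin: centre of the underside, z up. Loose; stands on the table at the start at any yaw
- cup_green: Green straight-sided small coffee cup, open on top: 60 mm across from 16 mm above its foot up to the rim, 55 mm high, foot 44 mm across, wall 4 mm, 0.1 to 0.18 kg. A thin brass handle loop reaches 54 mm from the axis along the cup's +y, so fingers closing along its x clear it. Origin: centre of the underside, z up. Loose; stands on the table at the start at any yaw
- cup_yellow: Yellow straight-sided small coffee cup, open on top: 60 mm across from 16 mm above its foot up to the rim, 55 mm high, foot 44 mm across, wall 4 mm, 0.1 to 0.18 kg. A thin brass handle loop reaches 54 mm from the axis along the cup's +y, so fingers closing along its x clear it. Origin: centre of the underside, z up. Loose; stands on the table at the start at any yaw
- saucer_red: Red round saucer, 116 mm in diameter, rim 13 mm high; its flat inner floor is 74 mm across and lies 5 mm above its underside, so a cup standing in it has its origin 5 mm above the saucer's. Loose, 0.2 kg, flat on the table. Origin: centre of the underside; z up
- saucer_blue: Blue round saucer, 116 mm in diameter, rim 13 mm high; its flat inner floor is 74 mm across and lies 5 mm above its underside, so a cup standing in it has its origin 5 mm above the saucer's. Loose, 0.2 kg, flat on the table. Origin: centre of the underside; z up
- saucer_green: Green round saucer, 116 mm in diameter, rim 13 mm high; its flat inner floor is 74 mm across and lies 5 mm above its underside, so a cup standing in it has its origin 5 mm above the saucer's. Loose, 0.2 kg, flat on the table. Origin: centre of the underside; z up
- saucer_yellow: Yellow round saucer, 116 mm in diameter, rim 13 mm high; its flat inner floor is 74 mm across and lies 5 mm above its underside, so a cup standing in it has its origin 5 mm above the saucer's. Loose, 0.2 kg, flat on the table. Origin: centre of the underside; z up
- cup_white: White straight-sided small coffee cup, open on top: 60 mm across from 16 mm above its foot up to the rim, 55 mm high, foot 44 mm across, wall 4 mm, 0.1 to 0.18 kg. A thin brass handle loop reaches 54 mm from the axis along the cup's +y, so fingers closing along its x clear it. Origin: centre of the underside, z up. It has no saucer; a bystander, loose (0.13 kg)
- sugar_pot: Round silver-coloured sugar pot with a domed lid and a small knob, solid, 82 mm in diameter, 78 mm high, 0.35 kg, loose; a bystander. Origin: centre of the underside; z up

How it is judged:
At the end, for the whole second after the job is handed in: Each coloured cup stands at rest on the floor of the saucer of its own colour, its axis within 12 mm of the saucer's centre and within 0.1 rad of upright; every saucer lies flat within 30 mm of where it was at the start; the white cup and the sugar pot stand within 25 mm of where they were (horizontal distance between cup_red and saucer_red below 0.012 m and z of cup_red in the frame of saucer_red between 0.001 and 0.011 m and angle between each of cup_red, cup_blue, cup_green, cup_yellow, cup_white, sugar_pot's own z axis and vertical below 0.1 rad and linear speed of each of cup_red, saucer_red, cup_blue, saucer_blue, cup_green, saucer_green, cup_yellow, saucer_yellow, cup_white, sugar_pot below 0.02 m/s and angular speed of each of cup_red, cup_blue, cup_green, cup_yellow below 0.2 rad/s and angle between each of saucer_red, saucer_blue, saucer_green, saucer_yellow's own z axis and vertical below 0.06 rad and distance of each of saucer_red, saucer_blue, saucer_green, saucer_yellow from where it was at the start of the episode below 0.03 m and horizontal distance between cup_blue and saucer_blue below 0.012 m and z of cup_blue in the frame of saucer_blue between 0.001 and 0.011 m and horizontal distance between cup_green and saucer_green below 0.012 m and z of cup_green in the frame of saucer_green between 0.001 and 0.011 m and horizontal distance between cup_yellow and saucer_yellow below 0.012 m and z of cup_yellow in the frame of saucer_yellow between 0.001 and 0.011 m and distance of each of cup_white, sugar_pot from where it was at the start of the episode below 0.025 m); the robot touches nothing.
It fails at once if a coloured cup is tipped over (tilted more than 0.7 rad) (angle between any of cup_red, cup_blue, cup_green, cup_yellow's own z axis and vertical above 0.7 rad).
It fails at once if a cup is dropped or slammed on to its saucer (faster than 0.5 m/s, a fall of about 13 mm, when less than 30 mm above it) ((horizontal distance between cup_red and saucer_red below 0.04 m and z of cup_red in the frame of saucer_red below 0.03 m and linear speed of cup_red above 0.5 m/s) or (horizontal distance between cup_blue and saucer_blue below 0.04 m and z of cup_blue in the frame of saucer_blue below 0.03 m and linear speed of cup_blue above 0.5 m/s) or (horizontal distance between cup_green and saucer_green below 0.04 m and z of cup_green in the frame of saucer_green below 0.03 m and linear speed of cup_green above 0.5 m/s) or (horizontal distance between cup_yellow and saucer_yellow below 0.04 m and z of cup_yellow in the frame of saucer_yellow below 0.03 m and linear speed of cup_yellow above 0.5 m/s)).
It fails at once if a saucer is shoved more than 30 mm (distance of any of saucer_red, saucer_blue, saucer_green, saucer_yellow from where it was at the start of the episode above 0.03 m).
It fails at once if the white cup is moved more than 25 mm or tipped (distance of cup_white from where it was at the start of the episode above 0.025 m or angle between cup_white's own z axis and vertical above 0.3 rad).
It fails at once if the sugar pot is moved more than 25 mm or tipped (distance of sugar_pot from where it was at the start of the episode above 0.025 m or angle between sugar_pot's own z axis and vertical above 0.3 rad).
It also fails if it takes over 102 s, if anything falls off the work surface, if the arm or the gripper's body presses on something with over 40 N, if the wrist force passes 120 N, or if a joint passes its speed limit or range.

## Working session

There is one attempt and no reset: what is moved stays moved. The work goes in short steps, Python scripts to look and compute and a shell command to move; the robot and the scene stay as the last step left them, time stands still between calls to the robot, and variables do not carry over. Pictures are saved under pics/ and viewed, at most 14 in all, crops included, and the job is handed in when it is done.

```bash
ls; mkdir -p pics
python3 - <<'E'
from cell import robot
import cv2
for n in("top","scene"):
    c=robot.read_camera(n); cv2.imwrite(f"pics/{n}0.png",c["image"][:,:,::-1]); print(n,c["fx"],c["cx"],c["cy"],c["pose"].round(3).tolist())
s=robot.observe(); print(s["time"],s["tool_pos"],s["tool_rot"],s["opening"])
E
```

```text
cell.py
drive.py
pics
top 395.1984757200315 276.602729591649 206.5482751341671 [[0.022, -0.998, 0.052, 0.452], [-1.0, -0.022, 0.01, -0.002], [-0.008, -0.052, -0.999, 0.961], [0.0, 0.0, 0.0, 1.0]]
scene 461.64717797540015 272.7873833622821 211.5005047260242 [[0.167, 0.675, -0.718, 1.384], [0.986, -0.112, 0.124, -0.138], [0.003, -0.729, -0.685, 0.855], [0.0, 0.0, 0.0, 1.0]]
0.1 [ 0.14145286 -0.5054628   0.40412172] [-3.14023056e+00 -1.90597358e-04  2.72770577e-01] 0.09172638451122614
```

View pics/top0.png

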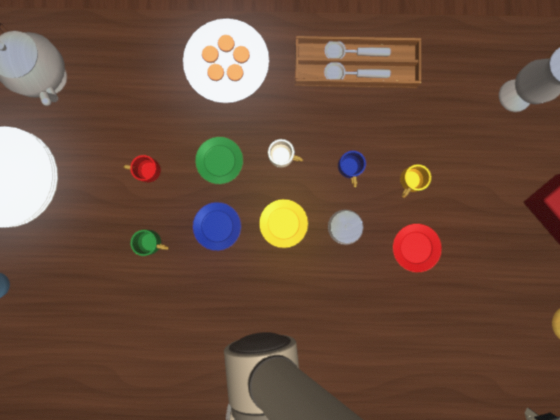

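View pics/scene0.png

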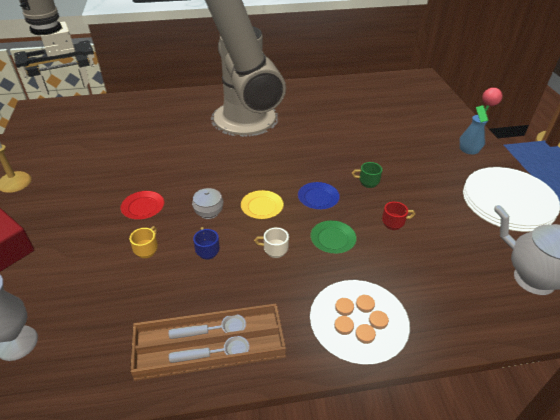

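The top view shows the cups red (143,169), green (144,242), blue (351,164), yellow (416,178) and white (281,153). The saucers are green (219,160), blue (217,226), yellow (284,224) and red (417,248), and the pot is at (346,227). The scene view shows the same layout unoccluded. Next I measure positions and heights from both views.

```bash
cat > h.py <<'E'
import cv2,numpy as np
from cell import robot
HUE={'red':[(0,6),(174,180)],'yellow':[(25,34)],'green':[(50,80)],'blue':[(108,130)],'brass':[(14,24)]}
def blobs(img,col,smin=120,vmin=50,amin=60):
    hsv=cv2.cvtColor(img,cv2.COLOR_RGB2HSV); m=0
    for a,b in HUE[col]: m=m|cv2.inRange(hsv,(a,smin,vmin),(b,255,255))
    n,l,st,ce=cv2.connectedComponentsWithStats(m)
    return [(ce[i],st[i],l==i) for i in range(1,n) if st[i,4]>=amin]
def plane(c,uv,h):
    uv=np.atleast_2d(uv).astype(float); T=np.array(c["pose"])
    d=np.c_[(uv[:,0]-c["cx"])/c["fx"],(uv[:,1]-c["cy"])/c["fy"],np.ones(len(uv))]@T[:3,:3].T
    o=T[:3,3]; return (o+d*((h-o[2])/d[:,2])[:,None])[:,:2]
def centre(c,mask,h,R):
    "rim circle centre at height h: outermost point away from camera minus R; middle of the tangential extent"
    k=max(cv2.findContours(mask.astype(np.uint8),0,1)[0],key=len)[:,0].astype(float)
    p=plane(c,k,h); cam=np.array(c["pose"])[:2,3]
    r=p.mean(0)-cam; r/=np.linalg.norm(r); t=np.array([-r[1],r[0]])
    a=p@r; b=p@t
    hp=plane(c,[[0,0]],h)-plane(c,[[1,0]],h); px=np.linalg.norm(hp)/2
    return r*(a.max()+px*0.5-R)+t*(b.max()+b.min())/2, b.max()-b.min()
def save(c,n): cv2.imwrite(f"pics/{n}.png",c["image"][:,:,::-1])
E
python3 - <<'E'
from h import *
ct,cs=robot.read_camera("top"),robot.read_camera("scene")
for col in('red','blue','green','yellow'):
    for nm,R in(('cup',.03),('saucer',.058)):
        m=[]
        for c in(ct,cs):
            best=[]
            for ce,st,mk in blobs(c["image"],col):
                g=plane(c,ce,.02)[0]
                if .25<g[0]<.8 and abs(g[1])<.5 and ((st[4]>1150)==(nm=='saucer') if c is ct else True): best.append((ce,st,mk,g))
            m.append(best)
        b=m[0]
        t=max(b,key=lambda x:x[1][4])
        s=min(m[1],key=lambda x:np.linalg.norm(x[3]-t[3]))
        hs=np.arange(0,.08,.001); D=[np.linalg.norm(centre(ct,t[2],h,R)[0]-centre(cs,s[2],h,R)[0]) for h in hs]
        hb=hs[np.argmin(D)]; h=.055 if nm=='cup' else .013
        print(col,nm,t[0].round(),t[1][4],'h',hb,'res',round(min(D),4),'top',*[np.round(v,4) for v in centre(ct,t[2],h,R)],'scene',*[np.round(v,4) for v in centre(cs,s[2],h,R)])
for c,n in((ct,'t'),):
    for ce,st,mk in blobs(c["image"],'brass',amin=4,smin=90):
        g=plane(c,ce,.03)[0]
        if .2<g[0]<.7 and abs(g[1])<.45: print('brass',ce.round(1),st[4],g.round(3))
for n,p,h in(('white',(281,153),.055),('pot',(346,227),.04)): print(n,plane(ct,p,h))
E
```

```text
red cup [145. 168.] 688 h 0.055 res 0.0022 top [0.5844 0.3208] 0.0622 scene [0.5842 0.3185] 0.0598
red saucer [417. 248.] 1996 h 0.013000000000000001 res 0.0007 top [ 0.4113 -0.3303] 0.1185 scene [ 0.4109 -0.3296] 0.1179
blue cup [352. 163.] 532 h 0.052000000000000005 res 0.0013 top [ 0.6037 -0.1651] 0.0572 scene [ 0.6066 -0.1667] 0.0563
blue saucer [216. 226.] 1768 h 0.012 res 0.0009 top [0.4521 0.1501] 0.1107 scene [0.4536 0.1492] 0.1116
green cup [144. 242.] 579 h 0.052000000000000005 res 0.0007 top [0.4108 0.3104] 0.0581 scene [0.4143 0.3092] 0.0569
green saucer [219. 160.] 1684 h 0.009000000000000001 res 0.0008 top [0.6099 0.1488] 0.1119 scene [0.6149 0.1489] 0.1108
yellow cup [415. 178.] 290 h 0.079 res 0.2979 top [ 0.5738 -0.3149] 0.0588 scene [ 0.4894 -0.0088] 0.0959
yellow saucer [283. 223.] 1785 h 0.008 res 0.0032 top [ 0.4623 -0.0079] 0.115 scene [ 0.4686 -0.0057] 0.1009
brass [226.  136.4] 5 [0.666 0.132]
brass [202.2 142.3] 13 [0.65  0.188]
brass [237.1 143.7] 12 [0.649 0.105]
brass [242.7 153.3] 7 [0.626 0.091]
brass [297.5 158.4] 61 [ 0.616 -0.04 ]
brass [194.  159.5] 
[... 205 characters left out ...]
ass [271.4 180.7] 7 [0.562 0.021]
brass [283.6 183.1] 20 [ 0.557 -0.008]
brass [276.2 181.2] 5 [0.561 0.01 ]
brass [288.  182.3] 6 [ 0.559 -0.018]
brass [228.5 182.8] 4 [0.555 0.123]
brass [276.  184.2] 4 [0.554 0.01 ]
brass [291.  222.4] 1285 [ 0.464 -0.027]
brass [261.5 190.5] 4 [0.538 0.044]
brass [309.5 193.2] 4 [ 0.534 -0.07 ]
brass [299. 224.] 5 [ 0.461 -0.046]
brass [296.6 231.3] 9 [ 0.444 -0.041]
brass [132.  234.5] 8 [0.428 0.347]
brass [158.  233.6] 9 [0.431 0.285]
brass [320.8 233.8] 4 [ 0.439 -0.098]
brass [161.3 247.1] 73 [0.4   0.277]
brass [129.  242.5] 6 [0.409 0.353]
brass [132.  250.5] 8 [0.39  0.345]
white [[ 6.23798239e-01 -3.02472261e-04]]
pot [[ 0.45631652 -0.155068  ]]
```

```bash
cat >> h.py <<'E'
def go(x,y,z,yaw=None,quiet=0):
    "tool-axis shift to a TCP goal (tool down), turn about tool z done afterwards"
    s=robot.observe(); p=s["tool_pos"]; w=s["tool_rot"][2]; d=np.array([x,y,z])-p
    t=[np.cos(w)*d[0]+np.sin(w)*d[1],np.sin(w)*d[0]-np.cos(w)*d[1],-d[2]]
    n=np.linalg.norm(t); print('shift',np.round(t,4),'len',round(n,3),'rows>=',int(np.ceil(n/.0417)),'turn',None if yaw is None else round(w-yaw,3),'rot',np.round(s["tool_rot"],3),'t',s["time"])
E
sed -i "s/'yellow':\[(25,34)\]/'yellow':[(21,34)]/" h.py
python3 drive.py '[[0.039,-0.0055,0,0,0,0],[0.039,-0.0055,0,0,0,0],[0.039,-0.0055,0,0,0,0],[0.039,-0.0055,0,0,0,0],[0.039,-0.0055,0,0,0,0],[0.039,-0.0055,0,0,0,0],[0.039,-0.0055,0,0,0,0]]' 0.092 20
python3 drive.py '[[0.039,-0.0055,0,0,0,0],[0.039,-0.0055,0,0,0,0],[0.039,-0.0055,0,0,0,0],[0.039,-0.0055,0,0,0,0],[0.039,-0.0055,0,0,0,0],[0,0,0,0,0,0],[0,0,0,0,0,0]]'
python3 drive.py '[[0,0,0,0,0,0.113],[0,0,0,0,0,0.113],[0,0,0,0,0,0.113],[0,0,0,0,0,0.113],[0,0,0,0,0,0.113],[0,0,0,0,0,0.113],[0,0,0,0,0,0.113],[0,0,0,0,0,0]]'
python3 - <<'E'
from h import *
c=robot.read_camera("wrist"); save(c,"w1"); print(np.array(c["pose"]).round(3),c["fx"],c["cx"],c["cy"]); go(.574,-.315,.40,-.52)
E
```

```text
time: 0.78
tool_pos: [0.3956, -0.3938, 0.4047]
tool_rot: [-3.142, 0.0, 0.273]
contact_force: [-0.2, -0.8, -0.7]
opening: 0.0916
grip_force: 0.0
time: 1.37
tool_pos: [0.576, -0.3145, 0.4035]
tool_rot: [-3.141, 0.001, 0.276]
contact_force: [0.7, -0.5, -0.0]
opening: 0.092
grip_force: 0.0
time: 2.03
tool_pos: [0.5732, -0.317, 0.4048]
tool_rot: [3.141, 0.0, -0.524]
contact_force: [0.5, -0.7, -0.0]
opening: 0.0917
grip_force: 0.0
[[-0.499 -0.828 -0.255  0.642]
 [-0.866  0.478  0.145 -0.358]
 [ 0.002  0.294 -0.956  0.384]
 [ 0.     0.     0.     1.   ]] 338.21015016528503 274.3717677194055 214.83623755136725
shift [-0.0003 -0.0019  0.0049] len 0.005 rows>= 1 turn 0.002 rot [ 3.141  0.    -0.518] t 2.0833
```

View pics/w1.png

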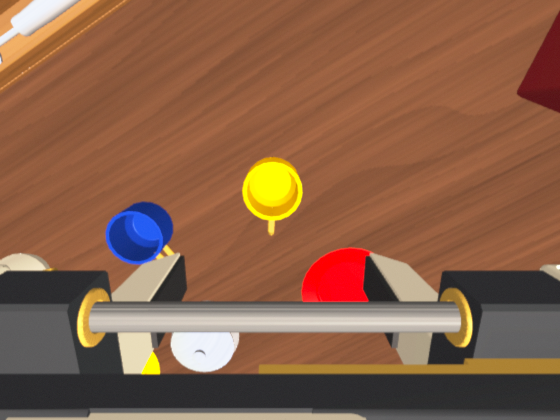

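The wrist view shows the yellow cup at (272,189), with its handle straight down at (271,228), so the yaw is right. I'll refine its centre and height against the top view.

```bash
cat >> h.py <<'E'
def cup(cam,col,near,R=.03,h=.055,k=9,c=None):
    c=c or robot.read_camera(cam); best=None
    for ce,st,mk in blobs(c["image"],col,smin=100,vmin=40):
        mk=cv2.morphologyEx(cv2.morphologyEx(mk.astype(np.uint8),cv2.MORPH_CLOSE,np.ones((5,5))),cv2.MORPH_OPEN,cv2.getStructuringElement(cv2.MORPH_ELLIPSE,(k,k)))
        if mk.sum()<60: continue
        e=centre(c,mk,h,R); d=np.linalg.norm(e[0]-near)
        if best is None or d<best[0]: best=(d,mk)
    return c,best[1]
def both(a,b,R,h0):
    hs=np.arange(0,.09,.001); D=[np.linalg.norm(centre(*a,h,R)[0]-centre(*b,h,R)[0]) for h in hs]
    print('height',hs[np.argmin(D)].round(4),'res',round(min(D),4),'A',*[np.round(v,4) for v in centre(*a,h0,R)],'B',*[np.round(v,4) for v in centre(*b,h0,R)])
E
python3 - <<'E'
from h import *
n=np.array([.574,-.315]); w=cup("wrist",'yellow',n); t=cup("top",'yellow',n,k=7); s=cup("scene",'yellow',n)
both(w,t,.03,.055); both(w,s,.03,.055)
n=np.array([.463,-.008]); a=cup("scene",'yellow',n,.058,.013);b=cup("top",'yellow',n,.058,.013); both(a,b,.058,.013)
E
```

```text
height 0.019 res 0.0092 A [ 0.5744 -0.3168] 0.0591 B [ 0.5663 -0.2923] 0.0594
height 0.089 res 0.3107 A [ 0.5744 -0.3168] 0.0591 B [ 0.4849 -0.0121] 0.1087
height 0.013 res 0.0012 A [ 0.4639 -0.0091] 0.1145 B [ 0.4643 -0.0102] 0.1189
```

```bash
cat >> h.py <<'E'
import pickle
def two(col,near):
    "compare the wrist view with the previous one of the same cup"
    b=cup("wrist",col,near); a=pickle.load(open('a.pkl','rb')); both(a,b,.03,.055)
    return centre(*b,.055,.03)[0]
def first(col,near):
    a=cup("wrist",col,near); pickle.dump(a,open('a.pkl','wb')); e=centre(*a,.055,.03)
    br=[(plane(a[0],ce,.035)[0]-e[0]) for ce,st,mk in blobs(a[0]["image"],'brass',smin=90,amin=15)]
    for v in br:
        if .03<np.linalg.norm(v)<.055: print('handle angle',round(float(np.arctan2(v[1],v[0])),3),v.round(3))
    print(col,e[0].round(4),round(e[1],4)); return e[0]
E
python3 -c "
from h import *; first('yellow',np.array([.574,-.317]))"
python3 drive.py '[[0,0,0.035,0,0,0],[0,0,0.035,0,0,0],[0,0,0.035,0,0,0],[0,0,0,0,0,0]]'
python3 -c "
from h import *; e=two('yellow',np.array([.574,-.317])); go(*e,.199,-.524)"
```

```text
yellow [ 0.574  -0.3164] 0.0591
time: 2.72
tool_pos: [0.5727, -0.3148, 0.2922]
tool_rot: [-3.14, 0.013, -0.517]
contact_force: [-0.8, 0.8, -0.9]
opening: 0.0921
grip_force: 0.0
height 0.088 res 0.0003 A [ 0.574  -0.3164] 0.0591 B [ 0.5685 -0.3129] 0.0596
shift [-0.0057  0.0004  0.0971] len 0.097 rows>= 3 turn 0.007 rot [-3.141  0.008 -0.517] t 2.7667
```

```bash
sed -i 's/b=cup("wrist",col,near)/b=cup("wrist",col,near,k=25)/; s/a=cup("wrist",col,near)/a=cup("wrist",col,near,k=19)/' h.py
python3 - <<'E'
from h import *
e=two('yellow',np.array([.574,-.317])); c=robot.read_camera("wrist"); m=cup("",'yellow',e,k=25,c=c)[1]; im=c["image"].copy(); im[m==0]//=3; c["image"]=im; save(c,"w2"); go(*e,.199,-.524)
E
```

```text
height 0.039 res 0.0002 A [ 0.574  -0.3164] 0.0591 B [ 0.5762 -0.3175] 0.0594
shift [0.0017 0.0004 0.1025] len 0.102 rows>= 3 turn 0.006 rot [ 3.141e+00 -2.000e-03 -5.180e-01] t 2.8667
```

View pics/w2.png

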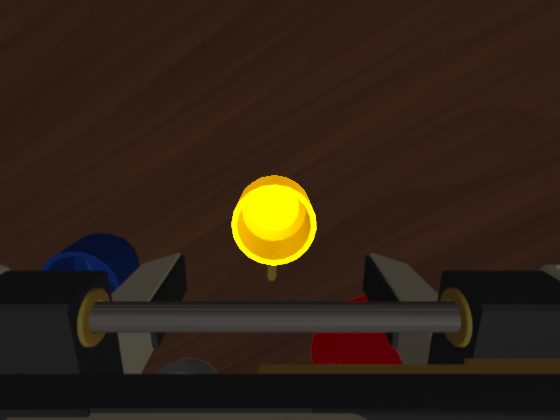

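The masked view shows the rim cleanly at (274,224) with the handle excluded. I go down, grip and lift.

```bash
python3 drive.py '[[0.001,0,0.03,0,0,0],[0,0,0.03,0,0,0],[0,0,0.025,0,0,0],[0,0,0.016,0,0,0],[0,0,0,0,0,0],[0,0,0,0,0,0]]'
python3 drive.py '[[0,0,0,0,0,0],[0,0,0,0,0,0],[0,0,0,0,0,0],[0,0,0,0,0,0],[0,0,0,0,0,0],[0,0,0,0,0,0]]' 0.04 20
python3 drive.py '[[0,0,0,0,0,0],[0,0,-0.01,0,0,0],[0,0,-0.02,0,0,0],[0,0,-0.03,0,0,0],[0,0,-0.03,0,0,0],[0,0,-0.03,0,0,0],[0,0,0,0,0,0],[0,0,0,0,0,0]]'
python3 -c "
from h import *; go(.464,-.010,.33)"
```

```text
time: 3.37
tool_pos: [0.576, -0.317, 0.2008]
tool_rot: [3.141, -0.003, -0.518]
contact_force: [0.6, 0.5, -0.3]
opening: 0.0916
grip_force: 0.0
time: 3.87
tool_pos: [0.5754, -0.3165, 0.1993]
tool_rot: [3.142, -0.001, -0.518]
contact_force: [-0.3, 1.4, 2.8]
opening: 0.0587
grip_force: 20.0
time: 4.53
tool_pos: [0.5754, -0.3166, 0.3213]
tool_rot: [3.141, -0.005, -0.518]
contact_force: [-0.8, -0.3, -1.4]
opening: 0.0589
grip_force: 20.0
shift [-0.2486 -0.2111 -0.0087] len 0.326 rows>= 8 turn None rot [ 3.141 -0.005 -0.518] t 4.5333
```

```bash
python3 drive.py '[[-0.014,-0.012,0,0,0,0],[-0.0276,-0.0235,0,0,0,0],[-0.0276,-0.0235,0,0,0,0],[-0.0276,-0.0235,0,0,0,0],[-0.0276,-0.0235,0,0,0,0],[-0.0276,-0.0235,0,0,0,0],[-0.0276,-0.0235,0,0,0,0],[-0.0276,-0.0235,0,0,0,0]]'
python3 drive.py '[[-0.0276,-0.0235,0,0,0,0],[-0.014,-0.012,0,0,0,0],[0,0,0,0,0,0],[0,0,0,0,0,0],[0,0,0,0,0,0]]'
python3 -c "
from h import *; go(.464,-.0095,.2055); c=robot.read_camera('wrist'); save(c,'w3')"
```

```text
time: 5.2
tool_pos: [0.4812, -0.0589, 0.3174]
tool_rot: [3.141, 0.003, -0.519]
contact_force: [0.6, 1.0, -1.7]
opening: 0.0589
grip_force: 20.0
time: 5.62
tool_pos: [0.4643, -0.0095, 0.3182]
tool_rot: [3.141, 0.001, -0.518]
contact_force: [0.3, -0.0, -0.8]
opening: 0.0585
grip_force: 20.0
shift [-0.0002  0.0002  0.1127] len 0.113 rows>= 3 turn None rot [ 3.141e+00  1.000e-03 -5.180e-01] t 5.6167
```

View pics/w3.png

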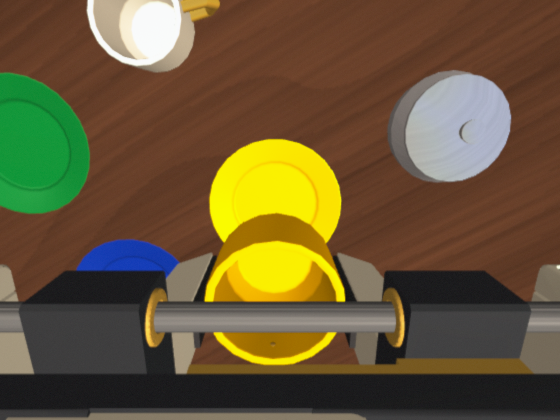

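The wrist view shows the held cup upright and the saucer at (276,200), centred under it to within about 3 mm. I lower it.

```bash
python3 drive.py '[[-0.0015,0,0.02,0,0,0],[0,0,0.03,0,0,0],[0,0,0.03,0,0,0],[0,0,0.015,0,0,0],[0,0,0.008,0,0,0],[0,0,0.004,0,0,0],[0,0,0.003,0,0,0],[0,0,0,0,0,0]]'
python3 drive.py '[[0,0,0.002,0,0,0],[0,0,0,0,0,0],[0,0,0,0,0,0]]'
```

```text
time: 6.33
tool_pos: [0.4632, -0.0087, 0.2089]
tool_rot: [-3.141, -0.001, -0.519]
contact_force: [0.3, -0.1, -0.7]
opening: 0.0585
grip_force: 20.0
time: 6.58
tool_pos: [0.463, -0.0083, 0.2073]
tool_rot: [-3.141, -0.001, -0.518]
contact_force: [0.3, -1.0, -1.6]
opening: 0.0585
grip_force: 20.0
```

```bash
python3 drive.py '[[0,0,0.001,0,0,0],[0,0,0.001,0,0,0],[0,0,0,0,0,0],[0,0,0,0,0,0]]'
python3 drive.py '[[0,0,0.001,0,0,0],[0,0,0,0,0,0],[0,0,0,0,0,0]]'
```

```text
time: 6.92
tool_pos: [0.4628, -0.0083, 0.2047]
tool_rot: [3.142, -0.0, -0.518]
contact_force: [0.5, -0.3, -0.7]
opening: 0.0586
grip_force: 20.0
time: 7.17
tool_pos: [0.4629, -0.0083, 0.2042]
tool_rot: [-3.141, -0.001, -0.518]
contact_force: [-2.2, 0.9, 6.2]
opening: 0.0591
grip_force: 20.0
```

Contact is at 6 N, 5 mm above the table grasp height, as expected. I release, go up and check while heading for blue.

```bash
python3 drive.py '[[0,0,0,0,0,0],[0,0,0,0,0,0],[0,0,0,0,0,0],[0,0,0,0,0,0],[0,0,0,0,0,0]]' 0.092
python3 drive.py '[[0,0,-0.02,0,0,0],[0,0,-0.04,0,0,0],[0,0,-0.04,0,0,0],[0,0,-0.04,0,0,0],[0,0,-0.02,0,0,0],[0,0,0,0,0,0]]'
python3 -c "
from h import *; go(.605,-.165,.36,.23)"
```

```text
time: 7.58
tool_pos: [0.4628, -0.0083, 0.2036]
tool_rot: [3.141, 0.0, -0.518]
contact_force: [-0.6, 0.6, 0.7]
opening: 0.0875
grip_force: 0.0
time: 8.08
tool_pos: [0.4637, -0.0084, 0.3685]
tool_rot: [-3.138, -0.009, -0.518]
contact_force: [0.9, 0.0, 0.6]
opening: 0.0918
grip_force: 0.0
shift [0.2003 0.0661 0.0085] len 0.211 rows>= 6 turn -0.748 rot [-3.138 -0.009 -0.518] t 8.0833
```

```bash
python3 drive.py '[[0.0333,0.011,0,0,0,0],[0.0333,0.011,0,0,0,0],[0.0333,0.011,0,0,0,0],[0.0333,0.011,0,0,0,0],[0.0333,0.011,0,0,0,0],[0.0333,0.011,0,0,0,0],[0,0,0,0,0,0]]'
python3 drive.py '[[0,0,0,0,0,-0.12],[0,0,0,0,0,-0.12],[0,0,0,0,0,-0.12],[0,0,0,0,0,-0.12],[0,0,0,0,0,-0.12],[0,0,0,0,0,-0.12],[0,0,0,0,0,-0.03],[0,0,0,0,0,0]]'
python3 drive.py '[[0,0,0,0,0,0],[0,0,0,0,0,0],[0,0,0,0,0,0]]'
python3 - <<'E'
from h import *
e=first('blue',np.array([.605,-.165])); go(*e,.199,.23)
c=robot.read_camera("wrist"); save(c,"w4")
E
```

```text
time: 8.67
tool_pos: [0.6061, -0.1691, 0.3611]
tool_rot: [3.14, -0.001, -0.522]
contact_force: [-1.9, 1.0, -0.0]
opening: 0.0917
grip_force: 0.0
time: 9.33
tool_pos: [0.6034, -0.1642, 0.3625]
tool_rot: [-3.14, 0.002, 0.233]
contact_force: [0.4, -0.4, 0.7]
opening: 0.092
grip_force: 0.0
time: 9.58
tool_pos: [0.6036, -0.1645, 0.3634]
tool_rot: [-3.141, 0.0, 0.231]
contact_force: [-0.2, -0.5, -0.5]
opening: 0.0919
grip_force: 0.0
handle angle -2.96 [-0.046 -0.008]
blue [ 0.6065 -0.1672] 0.0584
shift [0.0021 0.0033 0.1645] len 0.165 rows>= 4 turn 0.001 rot [-3.141  0.     0.231] t 9.6333
```

View pics/w4.png

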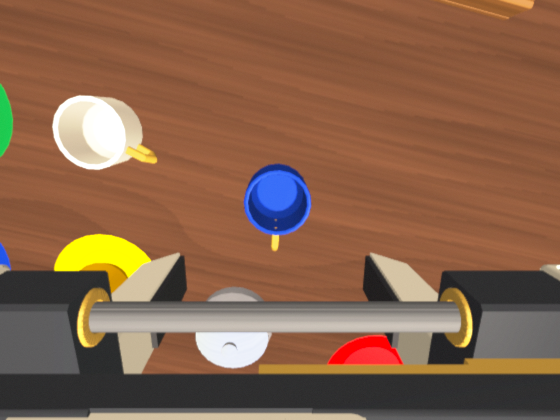

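The blue cup is at (277,200) with its handle down at (275,243), so the fingers clear it. I go down with a mid-way second measurement.

```bash
python3 drive.py '[[0.001,0.003,0.03,0,0,0],[0,0,0.03,0,0,0],[0,0,0.005,0,0,0],[0,0,0,0,0,0],[0,0,0,0,0,0]]'
python3 -c "
from h import *; e=two('blue',np.array([.606,-.167])); go(*e,.199,.23)"
```

```text
time: 10.1
tool_pos: [0.6057, -0.1674, 0.2996]
tool_rot: [3.141, -0.001, 0.232]
contact_force: [-0.8, -0.5, 0.4]
opening: 0.0916
grip_force: 0.0
height 0.055 res 0.0001 A [ 0.6065 -0.1672] 0.0584 B [ 0.6065 -0.1673] 0.0586
shift [ 0.0006 -0.      0.1015] len 0.101 rows>= 3 turn 0.002 rot [ 3.14e+00 -2.00e-03  2.32e-01] t 10.15
```

Height 55 mm confirmed.

```bash
python3 drive.py '[[0,0,0.03,0,0,0],[0,0,0.03,0,0,0],[0,0,0.025,0,0,0],[0,0,0.016,0,0,0],[0,0,0,0,0,0],[0,0,0,0,0,0]]'
python3 drive.py '[[0,0,0,0,0,0],[0,0,0,0,0,0],[0,0,0,0,0,0],[0,0,0,0,0,0],[0,0,0,0,0,0],[0,0,0,0,0,0]]' 0.04 20
python3 drive.py '[[0,0,0,0,0,0],[0,0,-0.01,0,0,0],[0,0,-0.02,0,0,0],[0,0,-0.03,0,0,0],[0,0,-0.03,0,0,0],[0,0,-0.03,0,0,0],[0,0,0,0,0,0],[0,0,0,0,0,0]]'
python3 -c "
from h import *; go(.452,.150,.32)"
```

```text
time: 10.65
tool_pos: [0.6059, -0.1675, 0.1989]
tool_rot: [3.141, -0.001, 0.232]
contact_force: [0.2, -0.7, -0.3]
opening: 0.0916
grip_force: 0.0
time: 11.15
tool_pos: [0.6055, -0.1673, 0.1983]
tool_rot: [3.141, -0.001, 0.232]
contact_force: [-0.1, 0.3, 3.1]
opening: 0.0584
grip_force: 20.0
time: 11.82
tool_pos: [0.6056, -0.1674, 0.3202]
tool_rot: [3.139, -0.004, 0.232]
contact_force: [-0.4, -0.1, -2.5]
opening: 0.0588
grip_force: 20.0
shift [-7.660e-02 -3.441e-01  2.000e-04] len 0.353 rows>= 9 turn None rot [ 3.139 -0.004  0.232] t 11.8167
```

```bash
python3 drive.py '[[-0.004,-0.017,0,0,0,0],[-0.0077,-0.0344,0,0,0,0],[-0.0077,-0.0344,0,0,0,0],[-0.0077,-0.0344,0,0,0,0],[-0.0077,-0.0344,0,0,0,0],[-0.0077,-0.0344,0,0,0,0],[-0.0077,-0.0344,0,0,0,0],[-0.0077,-0.0344,0,0,0,0]]'
python3 drive.py '[[-0.0077,-0.0344,0,0,0,0],[-0.0077,-0.0344,0,0,0,0],[-0.004,-0.017,0,0,0,0],[0,0,0,0,0,0],[0,0,0,0,0,0],[0,0,0,0,0,0]]'
cat >> h.py <<'E'
def sauc(near,col):
    "saucer centre from the wrist view over a held cup: its edge nearest the camera nadir plus R, columns' middle of the part away from the cup"
    c=robot.read_camera("wrist"); p=0
    hsv=cv2.cvtColor(c["image"],cv2.COLOR_RGB2HSV); m=0
    for a,b in HUE[col]: m=m|cv2.inRange(hsv,(a,100,40),(b,255,255))
    n,l,st,ce=cv2.connectedComponentsWithStats(m)
    out=[]
    for i in range(1,n):
        if st[i,4]<2000: continue
        k=np.argwhere(l==i)[:,::-1]; r0=st[i,1]; top=k[k[:,1]<r0+45]
        L=[[r[:,0].min(),v] for v in range(r0,r0+45) if len(r:=top[top[:,1]==v])]; Rr=[[r[:,0].max(),v] for v in range(r0,r0+45) if len(r:=top[top[:,1]==v])]
        q=plane(c,np.array(L+Rr),.013)
        s=np.linalg.lstsq(np.c_[2*q,np.ones(len(q))],(q**2).sum(1),rcond=None)[0]
        out.append((s[:2].round(4),round(float(np.sqrt(s[2]+s[0]**2+s[1]**2)),4)))
    print('saucer circle',out); return c
E
python3 -c "
from h import *; c=sauc(0,'blue'); save(c,'w5'); go(.452,.150,.2045)"
```

```text
time: 12.48
tool_pos: [0.4883, 0.0716, 0.3164]
tool_rot: [-3.141, 0.003, 0.231]
contact_force: [-0.0, 0.5, -2.1]
opening: 0.0592
grip_force: 20.0
time: 12.98
tool_pos: [0.4514, 0.1489, 0.3171]
tool_rot: [3.141, 0.001, 0.232]
contact_force: [0.3, 0.2, -1.5]
opening: 0.0588
grip_force: 20.0
saucer circle [(array([0.4543, 0.1492]), 0.0567), (array([0.3504, 0.1235]), 0.0667)]
shift [ 0.0007 -0.0013  0.1127] len 0.113 rows>= 3 turn None rot [3.141e+00 1.000e-03 2.310e-01] t 13.0333
```

View pics/w5.png

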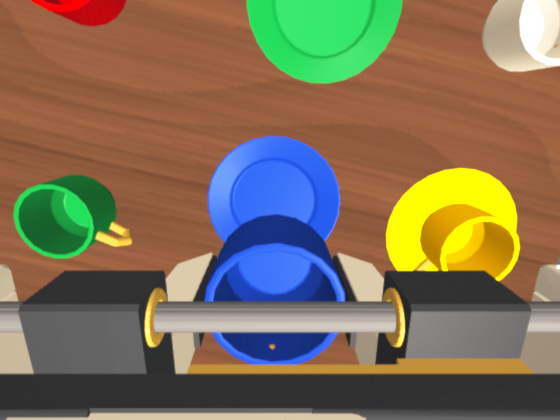

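The wrist shows the blue saucer at (274,195) right below the upright cup, and the yellow cup standing in its saucer at the right. The circle fit agrees to 2 mm.

```bash
python3 drive.py '[[0.0015,0,0.02,0,0,0],[0,0,0.03,0,0,0],[0,0,0.03,0,0,0],[0,0,0.015,0,0,0],[0,0,0.008,0,0,0],[0,0,0.005,0,0,0],[0,0,0.003,0,0,0],[0,0,0,0,0,0]]'
python3 drive.py '[[0,0,0.001,0,0,0],[0,0,0.001,0,0,0],[0,0,0,0,0,0],[0,0,0,0,0,0]]'
```

```text
time: 13.7
tool_pos: [0.4531, 0.1494, 0.2069]
tool_rot: [3.141, -0.001, 0.231]
contact_force: [-0.4, 0.3, -0.4]
opening: 0.0587
grip_force: 20.0
time: 14.03
tool_pos: [0.4528, 0.1498, 0.2052]
tool_rot: [3.141, -0.001, 0.232]
contact_force: [0.7, -0.3, -1.3]
opening: 0.0588
grip_force: 20.0
```

```bash
python3 drive.py '[[0,0,0.001,0,0,0],[0,0,0,0,0,0],[0,0,0,0,0,0]]'
python3 drive.py '[[0,0,0.001,0,0,0],[0,0,0,0,0,0],[0,0,0,0,0,0]]'
```

```text
time: 14.28
tool_pos: [0.4526, 0.1497, 0.2037]
tool_rot: [3.141, -0.0, 0.232]
contact_force: [0.4, 0.4, -0.9]
opening: 0.0587
grip_force: 20.0
time: 14.53
tool_pos: [0.4527, 0.1497, 0.2032]
tool_rot: [3.141, -0.0, 0.232]
contact_force: [-2.6, -0.4, 4.8]
opening: 0.0588
grip_force: 20.0
```

```bash
python3 drive.py '[[0,0,0,0,0,0],[0,0,0,0,0,0],[0,0,0,0,0,0],[0,0,0,0,0,0],[0,0,0,0,0,0]]' 0.092
python3 drive.py '[[0,0,-0.02,0,0,0],[0,0,-0.04,0,0,0],[0,0,-0.04,0,0,0],[0,0,-0.04,0,0,0],[0,0,-0.02,0,0,0],[0,0,0,0,0,0]]'
python3 -c "
from h import *; go(.412,.310,.36,1.22)"
```

```text
time: 14.95
tool_pos: [0.4527, 0.1497, 0.2026]
tool_rot: [3.142, 0.0, 0.232]
contact_force: [0.6, -0.2, 0.6]
opening: 0.0875
grip_force: 0.0
time: 15.45
tool_pos: [0.4535, 0.1499, 0.3676]
tool_rot: [3.141, -0.01, 0.232]
contact_force: [0.1, -0.4, -0.2]
opening: 0.0916
grip_force: 0.0
shift [-0.0036 -0.1653  0.0076] len 0.166 rows>= 4 turn -0.988 rot [ 3.141 -0.01   0.232] t 15.45
```

```bash
python3 drive.py '[[-0.001,-0.033,0,0,0,0],[-0.001,-0.033,0,0,0,0],[-0.001,-0.033,0,0,0,0],[-0.001,-0.033,0,0,0,0],[0,-0.033,0,0,0,0],[0,0,0,0,0,0]]'
python3 drive.py '[[0,0,0,0,0,-0.1235],[0,0,0,0,0,-0.1235],[0,0,0,0,0,-0.1235],[0,0,0,0,0,-0.1235],[0,0,0,0,0,-0.1235],[0,0,0,0,0,-0.1235],[0,0,0,0,0,-0.1235],[0,0,0,0,0,-0.1235]]'
python3 drive.py '[[0,0,0,0,0,0],[0,0,0,0,0,0],[0,0,0,0,0,0],[0,0,0,0,0,0]]'
python3 - <<'E'
from h import *
e=first('green',np.array([.413,.310])); go(*e,.299,1.22)
E
```

```text
time: 15.95
tool_pos: [0.4092, 0.3134, 0.3616]
tool_rot: [-3.14, 0.001, 0.236]
contact_force: [-0.6, -0.5, -0.1]
opening: 0.0917
grip_force: 0.0
time: 16.62
tool_pos: [0.4109, 0.3088, 0.3616]
tool_rot: [-3.141, 0.002, 1.226]
contact_force: [-0.0, 1.0, -0.1]
opening: 0.0918
grip_force: 0.0
time: 16.95
tool_pos: [0.4109, 0.3092, 0.3624]
tool_rot: [-3.141, 0.0, 1.217]
contact_force: [0.1, 0.4, -0.3]
opening: 0.092
grip_force: 0.0
handle angle -1.813 [-0.011 -0.046]
green [0.4124 0.3107] 0.0583
shift [0.0019 0.0009 0.0635] len 0.064 rows>= 2 turn -0.002 rot [-3.141  0.     1.218] t 17.0
```

```bash
python3 drive.py '[[0.001,0.001,0.03,0,0,-0.1],[0,0,0.03,0,0,0],[0,0,0.005,0,0,0],[0,0,0,0,0,0],[0,0,0,0,0,0]]'
python3 -c "
from h import *; e=two('green',np.array([.412,.311])); go(*e,.199,1.32)"
```

```text
time: 17.42
tool_pos: [0.4125, 0.3102, 0.2984]
tool_rot: [3.141, -0.0, 1.319]
contact_force: [-0.8, 0.5, 0.3]
opening: 0.0917
grip_force: 0.0
height 0.05 res 0.0003 A [0.4124 0.3107] 0.0583 B [0.4127 0.3113] 0.0582
shift [ 0.001  -0.0002  0.1001] len 0.1 rows>= 3 turn -0.001 rot [ 3.140e+00 -1.000e-03  1.319e+00] t 17.4667
```

```bash
python3 drive.py '[[0.001,0,0.03,0,0,0],[0,0,0.03,0,0,0],[0,0,0.025,0,0,0],[0,0,0.015,0,0,0],[0,0,0,0,0,0],[0,0,0,0,0,0]]'
python3 drive.py '[[0,0,0,0,0,0],[0,0,0,0,0,0],[0,0,0,0,0,0],[0,0,0,0,0,0],[0,0,0,0,0,0],[0,0,0,0,0,0]]' 0.04 20
python3 drive.py '[[0,0,0,0,0,0],[0,0,-0.01,0,0,0],[0,0,-0.02,0,0,0],[0,0,-0.03,0,0,0],[0,0,-0.03,0,0,0],[0,0,-0.03,0,0,0],[0,0,0,0,0,0],[0,0,0,0,0,0]]'
python3 -c "
from h import *; go(.612,.149,.32)"
```

```text
time: 17.97
tool_pos: [0.4129, 0.3112, 0.1986]
tool_rot: [3.141, -0.001, 1.319]
contact_force: [0.2, 0.0, 0.5]
opening: 0.0915
grip_force: 0.0
time: 18.47
tool_pos: [0.4124, 0.311, 0.1981]
tool_rot: [3.141, -0.0, 1.32]
contact_force: [-0.7, 0.5, 4.7]
opening: 0.0586
grip_force: 20.0
time: 19.13
tool_pos: [0.4125, 0.311, 0.3196]
tool_rot: [3.139, -0.002, 1.32]
contact_force: [-0.6, -0.9, -2.4]
opening: 0.0585
grip_force: 20.0
shift [-0.1074  0.2335 -0.0004] len 0.257 rows>= 7 turn None rot [ 3.139e+00 -2.000e-03  1.320e+00] t 19.1333
```

```bash
python3 drive.py '[[-0.0077,0.0167,0,0,0,0],[-0.0153,0.0334,0,0,0,0],[-0.0153,0.0334,0,0,0,0],[-0.0153,0.0334,0,0,0,0],[-0.0153,0.0334,0,0,0,0],[-0.0153,0.0334,0,0,0,0],[-0.0153,0.0334,0,0,0,0],[-0.0077,0.0167,0,0,0,0]]'
python3 drive.py '[[0,0,0,0,0,0],[0,0,0,0,0,0],[0,0,0,0,0,0]]'
python3 -c "
from h import *; c=sauc(0,'green'); go(.612,.149,.2045)"
```

```text
time: 19.8
tool_pos: [0.6144, 0.1458, 0.3155]
tool_rot: [-3.14, 0.002, 1.317]
contact_force: [-1.2, -0.8, -1.2]
opening: 0.0583
grip_force: 20.0
time: 20.05
tool_pos: [0.6115, 0.1493, 0.3161]
tool_rot: [-3.138, 0.001, 1.32]
contact_force: [-0.7, 1.3, -2.5]
opening: 0.0583
grip_force: 20.0
saucer circle [(array([0.6135, 0.1488]), 0.0566), (array([0.5843, 0.0475]), 0.0663)]
shift [-0.0006  0.0009  0.1121] len 0.112 rows>= 3 turn None rot [-3.139e+00  1.000e-03  1.321e+00] t 20.1
```

```bash
python3 drive.py '[[0,0.0015,0.02,0,0,0],[0,0,0.03,0,0,0],[0,0,0.03,0,0,0],[0,0,0.015,0,0,0],[0,0,0.008,0,0,0],[0,0,0.005,0,0,0],[0,0,0.003,0,0,0],[0,0,0,0,0,0]]'
python3 drive.py '[[0,0,0.001,0,0,0],[0,0,0.001,0,0,0],[0,0,0,0,0,0],[0,0,0,0,0,0]]'
python3 drive.py '[[0,0,0.001,0,0,0],[0,0,0,0,0,0],[0,0,0,0,0,0]]'
```

```text
time: 20.77
tool_pos: [0.6137, 0.1491, 0.2073]
tool_rot: [3.141, -0.0, 1.32]
contact_force: [0.1, 0.2, -0.8]
opening: 0.0585
grip_force: 20.0
time: 21.1
tool_pos: [0.6138, 0.1486, 0.2052]
tool_rot: [3.141, -0.0, 1.32]
contact_force: [0.0, 0.7, -2.0]
opening: 0.0584
grip_force: 20.0
time: 21.35
tool_pos: [0.6137, 0.1486, 0.2037]
tool_rot: [3.142, 0.0, 1.32]
contact_force: [-0.0, 0.6, -2.2]
opening: 0.0581
grip_force: 20.0
```

```bash
python3 drive.py '[[0,0,0.001,0,0,0],[0,0,0,0,0,0],[0,0,0,0,0,0]]'
```

```text
time: 21.6
tool_pos: [0.6138, 0.1486, 0.2031]
tool_rot: [3.141, -0.0, 1.32]
contact_force: [-0.9, -1.2, 3.3]
opening: 0.0585
grip_force: 20.0
```

Contact. I release and go to red, which needs yaw about 1.47.

```bash
python3 drive.py '[[0,0,0,0,0,0],[0,0,0,0,0,0],[0,0,0,0,0,0],[0,0,0,0,0,0],[0,0,0,0,0,0]]' 0.092
python3 drive.py '[[0,0,-0.02,0,0,0],[0,0,-0.04,0,0,0],[0,0,-0.04,0,0,0],[0,0,-0.04,0,0,0],[0,0,-0.02,0,0,0],[0,0,0,0,0,0]]'
python3 -c "
from h import *; go(.584,.320,.36,1.47)"
```

```text
time: 22.02
tool_pos: [0.6137, 0.1487, 0.2026]
tool_rot: [-3.142, 0.0, 1.32]
contact_force: [-0.1, -0.6, 0.2]
opening: 0.0871
grip_force: 0.0
time: 22.52
tool_pos: [0.6144, 0.1488, 0.3691]
tool_rot: [3.131, -0.004, 1.32]
contact_force: [1.0, -0.3, -0.1]
opening: 0.0917
grip_force: 0.0
shift [ 0.1583 -0.072   0.0091] len 0.174 rows>= 5 turn -0.15 rot [ 3.131 -0.004  1.32 ] t 22.5167
```

```bash
python3 drive.py '[[0.0317,-0.0144,0,0,0,0],[0.0317,-0.0144,0,0,0,0],[0.0317,-0.0144,0,0,0,0],[0.0317,-0.0144,0,0,0,0],[0.0317,-0.0144,0,0,0,0],[0,0,0,0,0,-0.075],[0,0,0,0,0,-0.075],[0,0,0,0,0,0]]'
python3 drive.py '[[0,0,0,0,0,0],[0,0,0,0,0,0],[0,0,0,0,0,0]]'
python3 - <<'E'
from h import *
e=first('red',np.array([.584,.320])); go(*e,.299,1.47)
E
```

```text
time: 23.18
tool_pos: [0.5828, 0.3209, 0.3612]
tool_rot: [-3.14, 0.001, 1.474]
contact_force: [0.6, -0.8, -0.2]
opening: 0.0914
grip_force: 0.0
time: 23.43
tool_pos: [0.5835, 0.3195, 0.3624]
tool_rot: [-3.141, 0.0, 1.467]
contact_force: [1.1, 1.0, -0.2]
opening: 0.0916
grip_force: 0.0
handle angle 1.495 [0.003 0.044]
red [0.5851 0.3175] 0.0593
shift [-0.0019  0.0018  0.0635] len 0.064 rows>= 2 turn -0.002 rot [-3.141  0.     1.468] t 23.4833
```

```bash
python3 drive.py '[[-0.001,0.0015,0.03,0,0,0],[0,0,0.03,0,0,0],[0,0,0.005,0,0,0],[0,0,0,0,0,0],[0,0,0,0,0,0]]'
python3 -c "
from h import *; e=two('red',np.array([.585,.318])); go(*e,.199)"
```

```text
time: 23.9
tool_pos: [0.5851, 0.3189, 0.2987]
tool_rot: [3.141, -0.0, 1.469]
contact_force: [0.3, -0.2, 1.4]
opening: 0.0916
grip_force: 0.0
height 0.054 res 0.0 A [0.5851 0.3175] 0.0593 B [0.5851 0.3176] 0.0591
shift [-0.0014  0.      0.1006] len 0.101 rows>= 3 turn None rot [ 3.139e+00 -1.000e-03  1.469e+00] t 23.95
```

```bash
python3 drive.py '[[-0.001,0,0.03,0,0,0],[0,0,0.03,0,0,0],[0,0,0.025,0,0,0],[0,0,0.015,0,0,0],[0,0,0,0,0,0],[0,0,0,0,0,0]]'
python3 drive.py '[[0,0,0,0,0,0],[0,0,0,0,0,0],[0,0,0,0,0,0],[0,0,0,0,0,0],[0,0,0,0,0,0],[0,0,0,0,0,0]]' 0.04 20
python3 drive.py '[[0,0,0,0,0,0],[0,0,-0.01,0,0,0],[0,0,-0.02,0,0,0],[0,0,-0.03,0,0,0],[0,0,-0.03,0,0,0],[0,0,-0.03,0,0,0],[0,0,0,0,0,0],[0,0,0,0,0,0]]'
python3 -c "
from h import *; go(.411,-.330,.32)"
```

```text
time: 24.45
tool_pos: [0.5851, 0.3182, 0.1989]
tool_rot: [3.14, -0.001, 1.47]
contact_force: [0.4, 0.8, 0.3]
opening: 0.0921
grip_force: 0.0
time: 24.95
tool_pos: [0.5847, 0.318, 0.1982]
tool_rot: [3.141, -0.0, 1.47]
contact_force: [-0.3, 0.1, 1.2]
opening: 0.0585
grip_force: 20.0
time: 25.62
tool_pos: [0.5848, 0.318, 0.3203]
tool_rot: [3.138, -0.002, 1.47]
contact_force: [-0.6, -0.0, -2.5]
opening: 0.0588
grip_force: 20.0
shift [-6.623e-01 -1.076e-01  3.000e-04] len 0.671 rows>= 17 turn None rot [ 3.138e+00 -2.000e-03  1.470e+00] t 25.6167
```

```bash
python3 drive.py '[[-0.0184,-0.003,0,0,0,0],[-0.0368,-0.006,0,0,0,0],[-0.0368,-0.006,0,0,0,0],[-0.0368,-0.006,0,0,0,0],[-0.0368,-0.006,0,0,0,0],[-0.0368,-0.006,0,0,0,0],[-0.0368,-0.006,0,0,0,0]]'
python3 drive.py '[[-0.0368,-0.006,0,0,0,0],[-0.0368,-0.006,0,0,0,0],[-0.0368,-0.006,0,0,0,0],[-0.0368,-0.006,0,0,0,0],[-0.0368,-0.006,0,0,0,0],[-0.0368,-0.006,0,0,0,0]]'
python3 drive.py '[[-0.0368,-0.006,0,0,0,0],[-0.0368,-0.006,0,0,0,0],[-0.0368,-0.006,0,0,0,0],[-0.0368,-0.006,0,0,0,0],[-0.0368,-0.006,0,0,0,0],[-0.0184,-0.003,0,0,0,0],[0,0,0,0,0,0],[0,0,0,0,0,0]]'
python3 -c "
from h import *; c=sauc(0,'red'); go(.411,-.330,.2045)"
```

```text
time: 26.2
tool_pos: [0.5203, 0.0824, 0.3163]
tool_rot: [-3.139, 0.0, 1.47]
contact_force: [0.3, -0.5, -0.6]
opening: 0.0587
grip_force: 20.0
time: 26.7
tool_pos: [0.4623, -0.1335, 0.3166]
tool_rot: [-3.139, -0.001, 1.47]
contact_force: [0.8, -0.9, -1.6]
opening: 0.0586
grip_force: 20.0
time: 27.37
tool_pos: [0.4096, -0.3306, 0.3164]
tool_rot: [-3.139, -0.002, 1.467]
contact_force: [0.0, 0.8, -1.4]
opening: 0.0584
grip_force: 20.0
saucer circle [(array([ 0.4128, -0.3297]), 0.0571), (array([ 0.3986, -0.4315]), 0.0675)]
shift [-0.0002  0.001   0.1121] len 0.112 rows>= 3 turn None rot [-3.140e+00 -2.000e-03  1.469e+00] t 27.4167
```

```bash
python3 drive.py '[[0,0.002,0.02,0,0,0],[0,0,0.03,0,0,0],[0,0,0.03,0,0,0],[0,0,0.015,0,0,0],[0,0,0.008,0,0,0],[0,0,0.005,0,0,0],[0,0,0.003,0,0,0],[0,0,0,0,0,0]]'
python3 drive.py '[[0,0,0.001,0,0,0],[0,0,0.001,0,0,0],[0,0,0,0,0,0],[0,0,0,0,0,0]]'
python3 drive.py '[[0,0,0.001,0,0,0],[0,0,0,0,0,0],[0,0,0,0,0,0]]'
```

```text
time: 28.08
tool_pos: [0.4127, -0.3301, 0.207]
tool_rot: [3.141, 0.0, 1.471]
contact_force: [-0.3, 0.0, -1.4]
opening: 0.0587
grip_force: 20.0
time: 28.42
tool_pos: [0.4124, -0.3305, 0.2052]
tool_rot: [3.141, 0.001, 1.47]
contact_force: [0.8, -0.7, -0.5]
opening: 0.0584
grip_force: 20.0
time: 28.67
tool_pos: [0.4123, -0.3304, 0.2038]
tool_rot: [3.142, 0.0, 1.47]
contact_force: [-0.5, 1.4, -0.8]
opening: 0.0584
grip_force: 20.0
```

```bash
python3 drive.py '[[0,0,0.001,0,0,0],[0,0,0,0,0,0],[0,0,0,0,0,0]]'
```

```text
time: 28.92
tool_pos: [0.4124, -0.3305, 0.2031]
tool_rot: [3.141, 0.0, 1.47]
contact_force: [-1.1, 0.7, 4.6]
opening: 0.0583
grip_force: 20.0
```

```bash
python3 drive.py '[[0,0,0,0,0,0],[0,0,0,0,0,0],[0,0,0,0,0,0],[0,0,0,0,0,0],[0,0,0,0,0,0]]' 0.092
python3 drive.py '[[0,0,-0.02,0,0,0],[0,0,-0.04,0,0,0],[0,0,-0.04,0,0,0],[0,0,-0.04,0,0,0],[0,0,-0.04,0,0,0],[0,0,0,0,0,0]]'
python3 drive.py '[[-0.025,-0.031,0,0,0,0],[-0.025,-0.031,0,0,0,0],[-0.025,-0.031,0,0,0,0],[-0.025,-0.031,0,0,0,0],[-0.025,-0.031,0,0,0,0],[-0.025,-0.031,0,0,0,0],[-0.025,-0.031,0,0,0,0],[0,0,0,0,0,0]]'
python3 - <<'E'
from h import *
t,s=robot.read_camera("top"),robot.read_camera("scene"); save(t,"top9"); save(s,"scene9")
E
```

```text
time: 29.33
tool_pos: [0.4124, -0.3304, 0.2026]
tool_rot: [-3.142, -0.0, 1.47]
contact_force: [-0.8, 0.4, -0.8]
opening: 0.0873
grip_force: 0.0
time: 29.83
tool_pos: [0.4133, -0.3312, 0.3908]
tool_rot: [3.131, 0.01, 1.47]
contact_force: [-0.1, -1.3, 0.8]
opening: 0.092
grip_force: 0.0
time: 30.5
tool_pos: [0.1738, -0.4857, 0.3824]
tool_rot: [-3.14, 0.002, 1.464]
contact_force: [-0.2, -0.4, 0.0]
opening: 0.0923
grip_force: 0.0
```

View pics/top9.png

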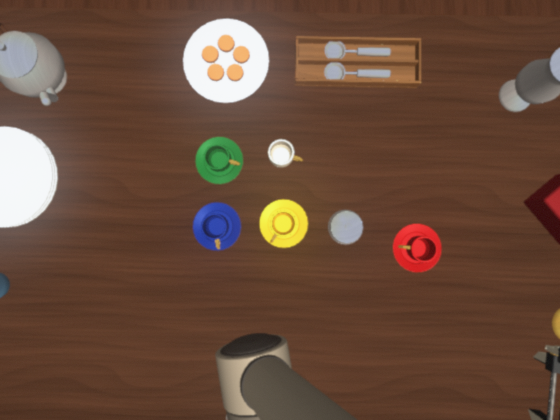

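View pics/scene9.png

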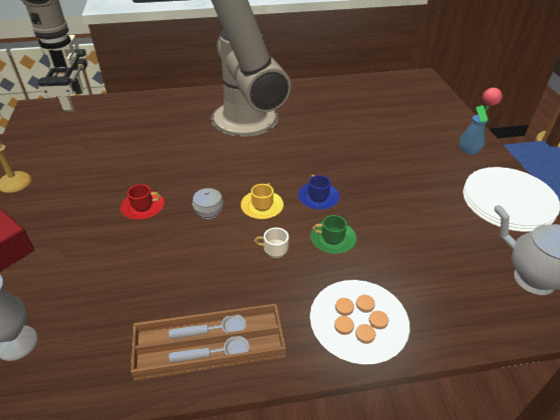

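All four cups stand upright and centred in their saucers: green (219,160), blue (217,226), yellow (284,224) and red (417,248) in the top view. The saucers, white cup (281,153) and pot (346,227) have not moved.

```bash
python3 drive.py '[[0,0,0,0,0,0],[0,0,0,0,0,0],[0,0,0,0,0,0],[0,0,0,0,0,0]]' | head -1; python3 -c "
from cell import robot; print(robot.hand_in())"
```

```text
time: 30.93
the job is handed in; nothing more can be done
None
```

I set all four coloured cups upright on their own saucers, centred to within about 3 mm by measurement, left the saucers, white cup and sugar pot visibly in place, and handed in at about 31 s; no verdict was returned.

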